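Undo the coin vault's clamp ring and draw out the coin box

ROBOT

A 6-joint arm with a two-finger parallel gripper is mounted at the origin on the work surface. World frame = base frame: x ahead of the robot, y to its left, z up, the work surface at z = 0. Lengths are in m, angles in rad, forces in N, time in s.
With the tool pointing down it reaches from about 0.25 to 0.85 m from the base axis. Payload 12.5 kg.
Tool frame: the origin (TCP) lies between the finger pads; the fingertips stand 17 mm ahead of it and the grasp point (between the pads) lies 2 mm behind it (bot.finger_overhang is the z of the fingertips in the tool frame, in m); z points along the fingers, y is the line along which they close (so a half turn about z gives the same grasp; the last joint's range is limited). The gripper opens to 93 mm and grips with 3 to 60 N. Pads are 15 mm wide; open, the fingers measure 128 mm over their backs; the gripper's body (75 mm by 188 mm) begins 65 mm behind the grasp point.
Start: joints at [-1.429, 0.351, 1.652, -0, 1.139, -0.085], TCP at [0.124, -0.536, 0.236] pointing down, gripper open.
Joint ranges: [-2.75, 2.75], [-0.79, 2.1], [0.01, 2.65], [-1.57, 4.71], [0.07, 3.14], [-2.87, 2.87]. Speed limits (rad/s): [2.22, 2.22, 2.79, 3.14, 3.14, 3.14].

INTERFACE

Orientations are given as a 3x3 rotation matrix whose columns are the frame's x, y, z axes.
In Python, from bench import bot, cams gives the robot as it stands.
- The arm moves only by the tool drive_tool, never from a script. Its argument "targets" is text: rows parted by semicolons, each of 7 numbers parted by spaces: the finger opening in mm, from 0 to 93, then the shift along the tool's x, y, z in mm, then the turn, a rotation vector about the tool's x, y, z in degrees. A call has 1 to 10 rows; each row is the pose to reach, as a shift and turn from the pose commanded when the call began, along the tool's axes at that moment; what a row does not reach only later rows make up. A row lasts 1/10 s, in which the tool goes at most 50 mm and 8.59 degrees, less where a joint would pass 70% of its speed; a pose out of reach is approached as far as the arm can. A call with a gripper value outside its range is refused whole. The fingers move at their own pace and stop on an object; "newtons" is the grip in N (left out, the last holds). Time passes only in rows, so rows that repeat a pose let the fingers close. It gives the time, the measured TCP pose, the force, the opening and the grip force at its end, in the units of the state.
- bot.get_state(): the state, without advancing time (a new reading comes with each control period).
- cams.read_camera(name): name is "side" or "top" or "wrist"; returns the picture (480x640x3 uint8, red, green, blue); there is no depth.
- cams.get_calibration(name): a dict with "fx", "fy", "cx", "cy" (pixels), "R" (3x3) and "t" (3): a world point X has camera coordinates R X + t; the wrist camera has in their place "mount" (4x4, takes a point from camera to tool coordinates, whose origin is the TCP and whose axes are the flange's). Camera axes: x right, y down, z forward; pixel columns grow to the right and rows downward; lengths in m; the calibration is good to about 2 mm. A picture is of the moment at which its call begins: read the wrist's pose just before it. get_calibration takes no time and is no camera call.
- bot.job_done(): hands the job in; it is judged then, once.
The state is a dict: "t": time; "joint_pos": joint angles; "qvel": joint speeds; "tau": joint torques, N m; "tcp_pos": TCP position; "ee_rot": TCP orientation; "ft_force": force on the tool from outside, world axes, zero at the start; "moment": the same for the moment, N m; "finger_gap": finger opening in m; "gripper_force": force on a finger pad.
Only numpy, scipy, OpenCV 4.12 (cv2) and the standard library are available. Lean on these libraries where they do the work, as an engineer would, in place of code of your own. Each camera call takes 0.05 s, during which the arm holds its last target. There are 200 camera calls.

TASK

The blue clamp ring on the vault's sloping face locks the steel coin box below it, and nothing shows whether its thread is left- or right-handed: try it, feel which way gives, and turn it that way as far as it will go. Then draw the coin box out by its handle as far as it will come and let go of it, leaving the ring undone and without moving the brass lock cylinder, the copper tokens or the spare coin box.

Things in the scene. Friction and masses are not known exactly. Their poses are not given: they have to be found in the camera images.
- clamp_grip (a point): Blue clamp ring, 94 mm across, on the sloping face, with a cross-bar grip 100 mm long, 18 wide, 40 high. This point is on the turning axis, 42 mm off the face, 14 mm below the bar's top, 26 mm above the ring's upper side. Its z axis is the turning axis, out of the face (35 degrees from vertical, leaning to the robot); its x axis runs along the bar and turns with it.
- clamp (a joint): Turn of the ring, rad, positive anticlockwise seen from outside (right-hand rule about clamp_grip's z). Starts locked within 0.08 of 0, bar up and down the slope. The thread's hand is hidden and varies: one way it comes up solid before 0.35, the other way it turns (friction 0.2 N m) to its end stop at 1.15 from 0 (+1.15 or -1.15) and stays. The coin box is free beyond about 0.85 from 0.
- coinbox_handle (a point): Middle of the coin box's dark steel bar handle: a round bar 12 mm thick and 100 mm long, level across the box's front, 50 mm out from it and 70 mm above the table. Its x axis points into the vault: the box comes out along -x (level, towards the robot); its y axis runs along the bar.
- coinbox (a joint): How far the steel coin box is drawn out, m: 0 shut, 0.09 at its end stop. Sliding friction about 3 N; it stays where it is left. Locked (1 to 3 mm of play) until the clamp ring is undone.
- vault: Battered grey steel vault, fixed: 260 mm wide, 260 mm deep, 241 mm high at the back. Origin at the centre of its underside; its front faces its own -x. The front is upright to 115 mm high, then the face slopes up and back, 35 degrees from level, for 180 mm of depth; a flat top follows.
- cylinder: Brass lock cylinder standing upright on the table, 38 mm across the foot, 75 mm high; origin at the centre of its underside. Leave alone.
- token_a: Copper test token lying flat on the table, 40 mm across, 6 mm thick; origin under its centre. Leave alone.
- token_b: The other copper test token, the same size. Leave alone.
- spare_box: Closed spare coin box with a dented steel case, 144 x 104 x 78 mm with a wire handle to 99 mm high, standing beside the vault; origin at the centre of its underside. Leave alone.

How it is judged:
On the way, in this order (a step that is already met when the one before it is completed fails the run):
1. the clamp ring is turned the way it gives, with the coin box still in ((value of joint clamp above 0.95 rad or value of joint clamp below -0.95 rad) and value of joint coinbox below 0.015 m), for 0.2 s.
2. the coin box is drawn out (value of joint coinbox above 0.08 m), for 0.2 s.
At the end, for the whole second after the job is handed in: The clamp ring is undone (more than 0.95 rad from 0, either way), the coin box is drawn out more than 80 of its 90 mm and at rest, and the cylinder, tokens and spare box have each stayed within 25 mm of where they stood ((value of joint clamp above 0.95 rad or value of joint clamp below -0.95 rad) and value of joint coinbox above 0.08 m and velocity of joint coinbox between -0.01 and 0.01 m/s); the robot touches nothing.
It fails at once if the lock cylinder is shifted or knocked over (distance of cylinder from where it was at the start of the episode above 0.025 m or angle between cylinder's own z axis and vertical above 0.5 rad).
It fails at once if a token is shifted (distance of any of token_a, token_b from where it was at the start of the episode above 0.025 m).
It fails at once if the spare coin box is shifted (distance of spare_box from where it was at the start of the episode above 0.025 m).
It also fails if it takes over 58 s, if anything falls off the work surface, if the arm or the gripper's body presses on something with over 40 N, if the wrist force passes 120 N, or if a joint passes its speed limit or range.

## Working session

There is one attempt and no reset: what is moved stays moved. The work goes in short steps, Python scripts to look and compute and a tool call to move; the robot and the scene stay as the last step left them, time stands still between calls to the robot, and variables do not carry over. Pictures are saved under pics/ and viewed, at most 10 in all, crops included, and the job is handed in when it is done.

Besides the shell and the picture viewer there is one more tool, called after "Call:" as name(argument=value, ...) on one line, values as JSON. drive_tool: Moves the arm, as the interface text tells. Its arguments: {"type":"object","properties":{"targets":{"type":"string"},"newtons":{"type":"number"}},"required":["targets"]}

```bash
mkdir -p pics
python3 - <<'E'
from bench import bot,cams
import cv2,numpy as np
s=bot.get_state();print(s['t'],s['tcp_pos'],s['ee_rot'])
for n in ['top','side']:
    im=cams.read_camera(n);cv2.imwrite(f'pics/{n}0.png',im[:,:,::-1])
    c=cams.get_calibration(n);print(n,c)
print(cams.get_calibration('wrist'))
E
```

```text
0.0 [ 0.12364737 -0.53557659  0.23508643] [[ 9.74394326e-01  2.24845870e-01 -1.79761066e-04]
 [ 2.24845925e-01 -9.74393627e-01  1.17023359e-03]
 [ 8.79641519e-05 -1.18068751e-03 -9.99999299e-01]]
top {'fx': 582.498260537397, 'fy': 582.498260537397, 'cx': 318.986212101429, 'cy': 237.60263779201807, 'R': array([[ 0.00746641, -0.99995313,  0.00616374],
       [-0.97848509, -0.00857676, -0.2061392 ],
       [ 0.2061824 , -0.00449201, -0.97850326]]), 't': array([0.03567919, 0.65044025, 0.99121988])}
side {'fx': 512.7734779117064, 'fy': 512.7734779117064, 'cx': 315.8650645610019, 'cy': 235.39229100685748, 'R': array([[-1.46325038e-01, -9.89236440e-01, -4.98549755e-04],
       [-9.46172927e-01,  1.40102248e-01, -2.91767292e-01],
       [ 2.88696685e-01, -4.22211456e-02, -9.56489205e-01]]), 't': array([0.1451289 , 0.60919082, 1.08207413])}
{'fx': 332.7847781670715, 'fy': 332.7847781670715, 'cx': 313.47764741779105, 'cy': 241.67259645065874, 'mount': array([[-4.45609235e-04, -9.67645231e-01, -2.52314305e-01,
         6.97156657e-02],
       [ 9.99999797e-01, -3.16537705e-04, -5.52140488e-04,
         1.05805395e-03],
       [ 4.54409119e-04, -2.52314500e-01,  9.67645176e-01,
        -1.49710691e-01],
       [ 0.00000000e+00,  0.00000000e+00,  0.00000000e+00,
         1.00000000e+00]])}
```

View pics/top0.png

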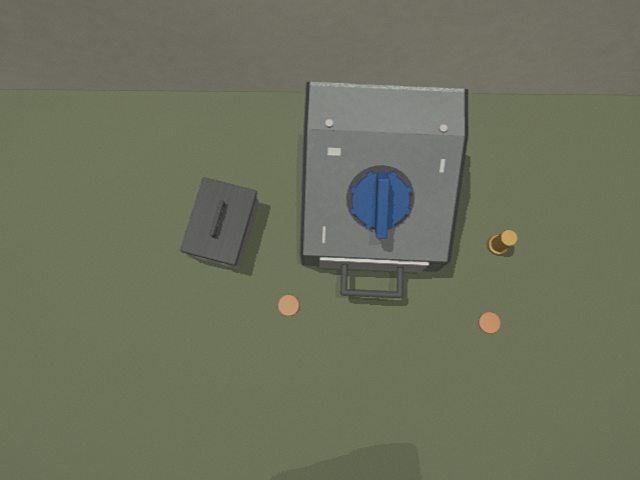

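View pics/side0.png

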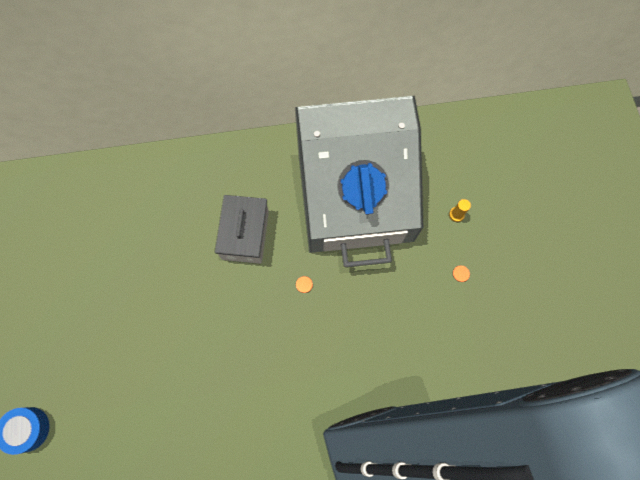

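Top view: the vault is centred near (383,180), the ring near (381,202) and the handle bar runs from (343,294) to (402,295). The cylinder is at (500,243), the tokens at (288,305) and (490,322), and the spare box at (220,222). The side view is also from above. I'll enlarge both around the ring and handle.

Run:
```python
import cv2,numpy as np
a=cv2.imread('pics/top0.png')[150:310,320:430];b=cv2.imread('pics/side0.png')[145:285,320:430]
a=cv2.resize(a,None,fx=3.5,fy=3.5,interpolation=cv2.INTER_CUBIC);b=cv2.resize(b,None,fx=3.5,fy=3.5,interpolation=cv2.INTER_CUBIC)
b=cv2.copyMakeBorder(b,0,a.shape[0]-b.shape[0],0,0,0)
o=np.hstack([a,b]);o=np.clip(o.astype(float)*1.6,0,255).astype('uint8');cv2.imwrite('pics/z.png',o);print(o.shape)
```

```text
(560, 770, 3)
```

View pics/z.png

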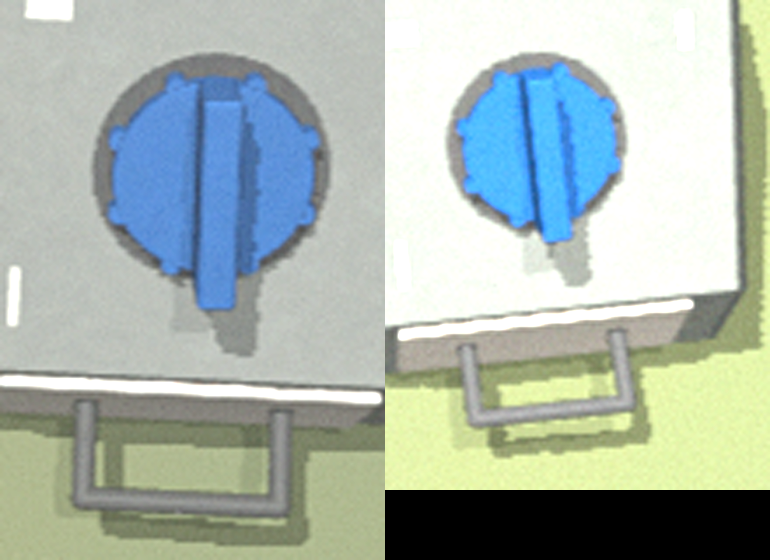

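The crop shows the bar's top face from (384.1,178.6) to (381.7,237.7) in the top view and from (364.6,168.1) to (369.1,213.6) in the side view. The handle runs from (342.3,291.7) to (402,294.6) in the top view and from (345.1,264.7) to (390.6,260.4) in the side view.

```bash
cat > h.py <<'E'
from bench import bot,cams
import cv2,numpy as np
C={n:cams.get_calibration(n) for n in ('top','side','wrist')}
K=lambda c:np.array([[c['fx'],0,c['cx']],[0,c['fy'],c['cy']],[0,0,1]])
def ray(n,p):
    c=C[n];d=c['R'].T@np.linalg.solve(K(c),[*p,1]);return -c['R'].T@c['t'],d
def plane(n,p,z):
    o,d=ray(n,p);return o+d*(z-o[2])/d[2]
def tri(p,q):
    P=[K(C[n])@np.c_[C[n]['R'],C[n]['t']] for n in('top','side')]
    X=cv2.triangulatePoints(*P,np.array(p,float),np.array(q,float))[:,0];return X[:3]/X[3]
E
python3 - <<'E'
from h import *
np.set_printoptions(precision=4,suppress=True)
u=tri((384.1,178.6),(364.6,168.1));l=tri((381.7,237.7),(369.1,213.6));print('bar',u,l,u-l,np.linalg.norm(u-l),(u+l)/2)
for p,q in (((342.3,291.7),(345.1,264.7)),((402,294.6),(390.6,260.4))):
    print('handle',tri(p,q),plane('top',p,.07),plane('side',q,.07))
for p in ((288,305),(490,322),(500,246),(220,222)):print(plane('top',p,0.0))
# vault front white strip ends at z=.115ish, back
E
```

```text
bar [ 0.7069 -0.0587  0.243 ] [ 0.6247 -0.0591  0.1914] [0.0822 0.0004 0.0516] 0.09705665902170281 [ 0.6658 -0.0589  0.2172]
handle [ 0.5515 -0.0019  0.0687] [ 0.5516 -0.0013  0.07  ] [ 0.551  -0.0025  0.07  ]
handle [ 0.5487 -0.1096  0.0569] [ 0.5473 -0.1075  0.07  ] [ 0.5457 -0.1075  0.07  ]
[0.5337 0.0982 0.    ]
[ 0.5048 -0.2825  0.    ]
[ 0.6509 -0.3096  0.    ]
[0.6937 0.2334 0.    ]
```

```bash
cat >> h.py <<'E'
from scipy.spatial.transform import Rotation as Ro
np.set_printoptions(precision=4,suppress=True)
def rel(p,R):
    s=bot.get_state();R0=np.array(s['ee_rot'])
    print('shift mm',(R0.T@(np.array(p)-s['tcp_pos'])*1000).round(1),'turn deg',Ro.from_matrix(R0.T@R).as_rotvec(degrees=True).round(2))
yaw=np.radians(-2.6)
xv=np.array([np.cos(yaw),np.sin(yaw),0]);yv=np.array([-np.sin(yaw),np.cos(yaw),0]);zv=np.array([0,0,1.])
a=np.radians(35);n=-np.sin(a)*xv+np.cos(a)*zv;sl=np.cos(a)*xv+np.sin(a)*zv
grip=np.array([.666,-.059,.217])-.014*n
def Rclamp(ang=0):  # tool with x up the slope, turned by joint angle
    return Ro.from_rotvec(ang*n).as_matrix()@np.c_[sl,-yv,-n]
E
python3 -c "
from h import *
print(grip);rel(grip+.12*n,Rclamp(.04))"
```

```text
[ 0.674  -0.0594  0.2055]
shift mm [ 577.1 -358.9  -68.2] turn deg [-5.51 34.65 12.87]
```

Call:
drive_tool(targets="93 0 0 -60 0 0 0; 93 40 -25 -80 0 0 0; 93 577 -359 -80 -5.5 34.7 12.9; 93 577 -359 -80 -5.5 34.7 12.9; 93 577 -359 -80 -5.5 34.7 12.9; 93 577 -359 -80 -5.5 34.7 12.9; 93 577 -359 -80 -5.5 34.7 12.9; 93 577 -359 -80 -5.5 34.7 12.9; 93 577 -359 -80 -5.5 34.7 12.9; 93 577 -359 -80 -5.5 34.7 12.9")

```text
t: 1.1
tcp_pos: [0.4379, -0.2222, 0.3147]
ee_rot: [[0.818, -0.014, 0.574], [0.002, -1.0, -0.027], [0.575, 0.024, -0.818]]
ft_force: [0.6, -1.2, 0.2]
finger_gap: 0.0929
gripper_force: 0.0
```

```bash
python3 -c "
from h import *
print(bot.get_state()['tcp_pos'],bot.get_state()['joint_pos']);rel(grip+.12*n,Rclamp(.04))"
```

```text
[ 0.4379 -0.2222  0.3147] [-0.7708 -0.0524  2.048   0.5907  0.7525  0.4488]
shift mm [ 131.2 -168.5  100.5] turn deg [ 0.07 -0.11 -0.03]
```

Call:
drive_tool(targets="93 130 -168 100 0 0 0; 93 130 -168 100 0 0 0; 93 130 -168 100 0 0 0; 93 130 -168 100 0 0 0; 93 130 -168 100 0 0 0; 93 130 -168 100 0 0 0; 93 130 -168 100 0 0 0")

```text
t: 1.8
tcp_pos: [0.6028, -0.0576, 0.3025]
ee_rot: [[0.82, -0.011, 0.573], [0.004, -1.0, -0.026], [0.573, 0.023, -0.819]]
ft_force: [-0.1, 0.2, -0.1]
finger_gap: 0.0932
gripper_force: 0.0
```

```bash
python3 -c "
from h import *
s=bot.get_state();im=cams.read_camera('wrist');cv2.imwrite('pics/w1.png',im[:,:,::-1])
print(s['tcp_pos'],s['joint_pos']);rel(grip+.12*n,Rclamp(.04))
# expected pixels of bar top ends
M=C['wrist']['mount']
R=np.array(s['ee_rot'])
sb=Ro.from_rotvec(.04*n).apply(sl)
for k in(-.05,.05):
    X=grip+.014*n+k*sb; t=R.T@(X-s['tcp_pos']); c=M[:3,:3].T@(t-M[:3,3]); p=K(C['wrist'])@c; print(p[:2]/p[2],c)
"
```

```text
[ 0.6028 -0.0576  0.3025] [-0.2139  0.156   1.8567  0.1909  0.5331  1.2262]
shift mm [ 2.9 -2.2  0.7] turn deg [ 0.03 -0.    0.01]
[310.6386 300.6086] [-0.0024  0.0491  0.2771]
[310.428 178.675] [-0.0023 -0.0477  0.2518]
```

View pics/w1.png

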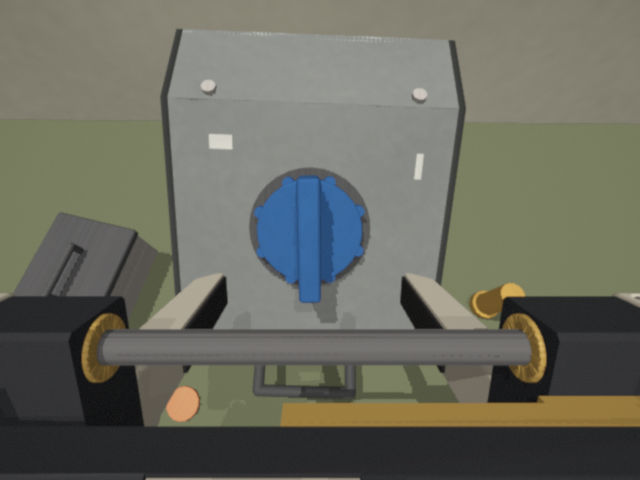

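The wrist view shows the bar from (309,178) to (310,302), within 2 px of where I predicted, so the pose is good. Descending and gripping.

Call:
drive_tool(targets="93 3 -2 30 0 0 0; 93 3 -2 70 0 0 0; 93 3 -2 100 0 0 0; 93 3 -2 118 0 0 0; 93 3 -2 118 0 0 0; 0 3 -2 118 0 0 0; 0 3 -2 118 0 0 0; 0 3 -2 118 0 0 0; 0 3 -2 118 0 0 0; 0 3 -2 118 0 0 0", newtons=40)

```text
t: 2.85
tcp_pos: [0.6731, -0.0594, 0.2088]
ee_rot: [[0.819, -0.013, 0.574], [0.003, -1.0, -0.027], [0.574, 0.024, -0.818]]
ft_force: [0.1, -0.4, -0.7]
finger_gap: 0.0576
gripper_force: 0.0
```

Call:
drive_tool(targets="0 0 0 0 0 0 0; 0 0 0 0 0 0 0; 0 0 0 0 0 0 0; 0 0 0 0 0 0 0; 0 0 0 0 0 0 0; 0 0 0 0 0 0 0; 0 0 0 0 0 0 0")

```text
t: 3.55
tcp_pos: [0.6732, -0.0571, 0.2082]
ee_rot: [[0.819, -0.011, 0.573], [0.004, -1.0, -0.024], [0.573, 0.022, -0.819]]
ft_force: [1.5, 16.9, 0.8]
finger_gap: 0.0179
gripper_force: 39.9
```

Call:
drive_tool(targets="0 0 -2.5 0 0 0 0; 0 0 -2.5 0 0 0 2; 0 0 -2.5 0 0 0 4; 0 0 -2.5 0 0 0 6; 0 0 -2.5 0 0 0 8; 0 0 -2.5 0 0 0 8")

```text
t: 4.15
tcp_pos: [0.6732, -0.0569, 0.2082]
ee_rot: [[0.809, -0.127, 0.574], [-0.137, -0.99, -0.027], [0.571, -0.057, -0.819]]
ft_force: [-0.4, -0.5, 0.2]
finger_gap: 0.0175
gripper_force: 39.9
```

```bash
cat >> h.py <<'E'
def st():
    s=bot.get_state();R=np.array(s['ee_rot']);print('t',round(s['t'],2),'tcp',s['tcp_pos'],'F tool',(R.T@s['ft_force']).round(1),'M tool',(R.T@s['moment']).round(2),'ang',np.arctan2(R[:,0]@yv,R[:,0]@sl).round(3),'gap',s['finger_gap'],'q',s['joint_pos'])
E
python3 -c "
from h import *
st()"
```

```text
t 4.15 tcp [ 0.6732 -0.0569  0.2082] F tool [-0.1  0.6 -0.3] M tool [ 0.28 -0.37 -0.05] ang -0.1 gap 0.01754531179756321 q [-0.1835  0.4006  1.7854  0.2262  0.3567  1.3451]
```

Call:
drive_tool(targets="0 0 0 0 0 0 3; 0 0 0 0 0 0 6; 0 0 0 0 0 0 8; 0 0 0 0 0 0 8")

```text
t: 4.55
tcp_pos: [0.6732, -0.057, 0.2082]
ee_rot: [[0.784, -0.238, 0.574], [-0.272, -0.962, -0.027], [0.558, -0.135, -0.819]]
ft_force: [1.1, 1.0, 0.1]
finger_gap: 0.0179
gripper_force: 39.9
```

```bash
python3 -c "
from h import *
st()"
```

```text
t 4.55 tcp [ 0.6732 -0.057   0.2082] F tool [ 0.6 -1.2  0.5] M tool [ 0.16 -0.4  -0.03] ang -0.239 gap 0.017931566987283685 q [-0.1836  0.4005  1.7855  0.2263  0.3566  1.4838]
```

Call:
drive_tool(targets="0 0 0 0 0 0 3; 0 0 0 0 0 0 6; 0 0 0 0 0 0 9; 0 0 0 0 0 0 12; 0 0 0 0 0 0 12")

```text
t: 5.05
tcp_pos: [0.6732, -0.057, 0.2082]
ee_rot: [[0.717, -0.396, 0.574], [-0.466, -0.884, -0.027], [0.518, -0.248, -0.819]]
ft_force: [-0.6, -1.4, 0.3]
finger_gap: 0.0178
gripper_force: 39.9
```

```bash
python3 -c "
from h import *
st()"
```

```text
t 5.05 tcp [ 0.6732 -0.057   0.2082] F tool [ 0.4  1.4 -0.5] M tool [-0.04 -0.39  0.08] ang -0.448 gap 0.017759029914866588 q [-0.1837  0.4006  1.7855  0.2263  0.3567  1.6929]
```

Call:
drive_tool(targets="0 0 0 0 0 0 6; 0 0 0 0 0 0 12; 0 0 0 0 0 0 18; 0 0 0 0 0 0 24; 0 0 0 0 0 0 30; 0 0 0 0 0 0 35; 0 0 0 0 0 0 39; 0 0 0 0 0 0 41; 0 0 0 0 0 0 42; 0 0 0 0 0 0 42")

```text
t: 6.05
tcp_pos: [0.673, -0.0571, 0.2081]
ee_rot: [[0.27, -0.774, 0.573], [-0.938, -0.347, -0.027], [0.22, -0.53, -0.819]]
ft_force: [-1.9, -4.3, 0.1]
finger_gap: 0.0178
gripper_force: 40.4
```

```bash
python3 -c "
from h import *
st()"
```

```text
t 6.05 tcp [ 0.673  -0.0571  0.2081] F tool [ 3.6  3.  -1. ] M tool [-0.75 -0.04 -0.57] ang -1.179 gap 0.017787769793288603 q [-0.1838  0.4005  1.7857  0.2257  0.3568  2.4246]
```

The turn has come up against its end stop at about -1.17 rad. Releasing and backing off.

Call:
drive_tool(targets="70 0 0 0 0 0 0; 70 0 0 0 0 0 0; 70 0 0 0 0 0 0; 70 0 0 0 0 0 0; 70 0 0 0 0 0 0; 70 0 0 -20 0 0 0; 70 0 0 -60 0 0 0; 70 0 0 -100 0 0 0; 70 0 0 -150 0 0 0; 70 0 0 -150 0 0 0")

```text
t: 7.05
tcp_pos: [0.5867, -0.0529, 0.3374]
ee_rot: [[0.266, -0.769, 0.581], [-0.938, -0.345, -0.028], [0.222, -0.537, -0.813]]
ft_force: [1.5, 0.7, 0.2]
finger_gap: 0.07
gripper_force: 0.0
```

Run:
```python
from h import *
st()
im=cams.read_camera('top');cv2.imwrite('pics/t2.png',cv2.resize(im[60:340,160:540,::-1],None,fx=2,fy=2))
b=np.radians(45)
hx=np.array([.549,-.0548,.07])
zt=np.cos(b)*xv-np.sin(b)*zv
up=np.sin(b)*xv+np.cos(b)*zv
for y in (up,-up):
    R=np.c_[np.cross(y,zt),y,zt];rel(hx-.14*zt,R)
```

```text
t 7.05 tcp [ 0.5867 -0.0529  0.3374] F tool [-0.2 -1.5  0.7] M tool [-0.15 -0.16  0.01] ang -1.181 gap 0.07001013857700315 q [-0.2107  0.0845  1.8529  0.1677  0.5963  2.4777]
shift mm [-75.5 193.2  55.6] turn deg [  -2.49   13.26 -157.18]
shift mm [-75.5 193.2  55.6] turn deg [ 9.52  1.79 22.27]
```

View pics/t2.png

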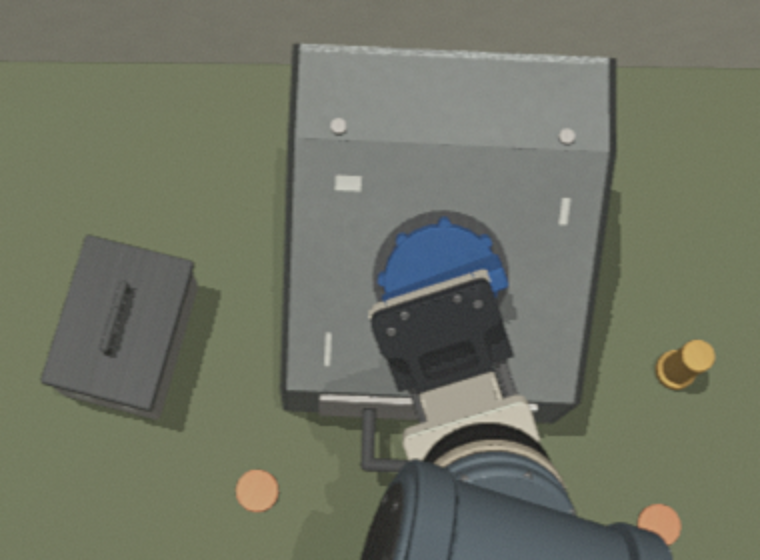

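```bash
cat >> h.py <<'E'
b=np.radians(45);hx=np.array([.549,-.0548,.07])
zt=np.cos(b)*xv-np.sin(b)*zv;up=np.sin(b)*xv+np.cos(b)*zv
RH=np.c_[np.cross(up,zt),up,zt]
E
python3 -c "
from h import *
p=hx-.14*zt;rel([p[0],p[1],.33],RH)"
```

```text
shift mm [-39.9 107.1 -75.7] turn deg [  -2.49   13.26 -157.18]
```

Call:
drive_tool(targets="36 -40 107 -76 -0.1 0.7 -8; 36 -40 107 -76 -2.5 13.3 -157.2; 36 -40 107 -76 -2.5 13.3 -157.2; 36 -40 107 -76 -2.5 13.3 -157.2; 36 -40 107 -76 -2.5 13.3 -157.2; 36 -40 107 -76 -2.5 13.3 -157.2; 36 -40 107 -76 -2.5 13.3 -157.2; 36 -40 107 -76 -2.5 13.3 -157.2; 36 -40 107 -76 -2.5 13.3 -157.2; 36 -40 107 -76 -2.5 13.3 -157.2")

```text
t: 8.1
tcp_pos: [0.4501, -0.0501, 0.3265]
ee_rot: [[0.751, 0.15, 0.643], [0.274, -0.957, -0.097], [0.601, 0.25, -0.76]]
ft_force: [0.3, 1.0, -0.2]
finger_gap: 0.036
gripper_force: 0.0
```

```bash
python3 -c "
from h import *
st();p=hx-.14*zt;rel([p[0],p[1],.33],RH)"
```

```text
t 8.1 tcp [ 0.4501 -0.0501  0.3265] F tool [ 0.4 -0.9  0.2] M tool [ 0.13 -0.33 -0.02] ang 0.314 gap 0.036044312191867434 q [-0.2519 -0.2205  2.1959  0.1478  0.4651  0.9674]
shift mm [ 2.   1.1 -2.7] turn deg [ -1.52   6.25 -71.78]
```

Call:
drive_tool(targets="36 2 1 -3 -1.5 6.3 -71.8; 36 2 1 -3 -1.5 6.3 -71.8; 36 2 1 -3 -1.5 6.3 -71.8; 36 2 1 -3 -1.5 6.3 -71.8; 36 2 1 -3 -1.5 6.3 -71.8; 36 2 1 -3 -1.5 6.3 -71.8; 36 2 1 -3 -1.5 6.3 -71.8; 36 2 1 -3 -1.5 6.3 -71.8; 36 2 1 -3 -1.5 6.3 -71.8; 36 2 1 -3 -1.5 6.3 -71.8")

```text
t: 9.1
tcp_pos: [0.4498, -0.0504, 0.3303]
ee_rot: [[0.049, 0.706, 0.707], [0.999, -0.038, -0.032], [0.004, 0.707, -0.707]]
ft_force: [0.3, -0.1, -1.1]
finger_gap: 0.0359
gripper_force: 0.0
```

```bash
python3 -c "
from h import *
st();rel(hx-.14*zt,RH)
im=cams.read_camera('top');cv2.imwrite('pics/t3.png',cv2.resize(im[100:400,240:540,::-1],None,fx=2,fy=2))"
```

```text
t 9.1 tcp [ 0.4498 -0.0504  0.3303] F tool [-0.1 -0.6  1. ] M tool [ 0.22 -0.1  -0.03] ang 1.565 gap 0.03591091500762503 q [-0.3308 -0.2433  2.2379  0.499   0.4292 -0.659 ]
shift mm [  -0.5 -113.9  114.3] turn deg [ 0.01 -0.   -0.32]
```

View pics/t3.png

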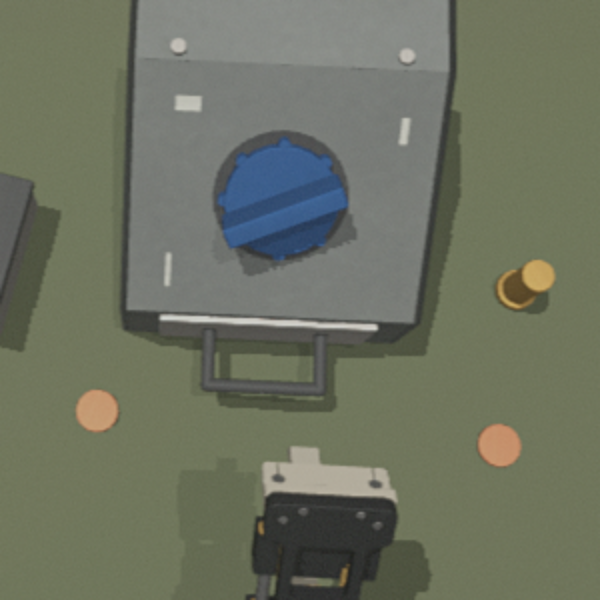

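The ring's bar now lies across the slope, about 66° round, and the handle hasn't moved, at (205,383)–(325,390) in this crop. Descending to the handle standoff.

Call:
drive_tool(targets="36 0 -35 35 0 0 0; 36 0 -70 70 0 0 0; 36 0 -105 105 0 0 0; 36 0 -114 114 0 0 0; 36 0 -114 150 0 0 0; 36 0 -114 180 0 0 0; 36 0 -114 180 0 0 0; 36 0 -114 180 0 0 0")

```text
t: 9.95
tcp_pos: [0.4827, -0.0408, 0.1776]
ee_rot: [[0.033, 0.697, 0.716], [0.999, -0.042, -0.005], [0.027, 0.716, -0.698]]
ft_force: [1.1, 0.4, 0.3]
finger_gap: 0.0361
gripper_force: 0.0
```

```bash
python3 -c "
from h import *
st();rel(hx+.002*zt,RH)
s=bot.get_state();im=cams.read_camera('wrist');cv2.imwrite('pics/w4.png',im[:,:,::-1])
M=C['wrist']['mount'];R=np.array(s['ee_rot'])
for k in(-.05,0,.05):
    t=R.T@(hx+k*yv-s['tcp_pos']); c=M[:3,:3].T@(t-M[:3,3]); p=K(C['wrist'])@c; print(p[:2]/p[2],c)"
```

```text
t 9.95 tcp [ 0.4827 -0.0408  0.1776] F tool [0.4 1.  0.5] M tool [ 0.24 -0.01 -0.02] ang 1.566 gap 0.03610274112544593 q [-0.2893  0.1547  2.3703  2.2387  0.2574 -2.4178]
shift mm [-14.7 -30.2 124.7] turn deg [ 0.72 -1.6  -0.58]
[279.3831 310.0953] [-0.0303  0.0608  0.2955]
[277.3961 255.7753] [-0.0308  0.012   0.2842]
[275.245 196.972] [-0.0314 -0.0367  0.273 ]
```

View pics/w4.png

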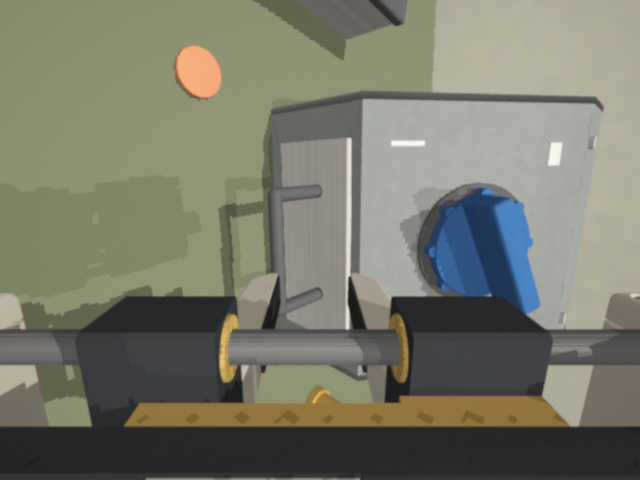

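The handle shows from (276,195) to (279,310), as predicted. But the wrist is going through a singularity: q4 is swinging and q6 is near its limit. I'll fit a quick kinematic model and choose the other half-turn or tilt with that.

```bash
cat > kin.py <<'E'
from h import *
D=[([-1.429,.351,1.652],[.1236,-.5356,.2351],[-.0002,.0012,-1]),
([-.7708,-.0524,2.048],[.4379,-.2222,.3147],[.574,-.027,-.818]),
([-.2139,.156,1.8567],[.6028,-.0576,.3025],[.573,-.026,-.819]),
([-.1837,.4006,1.7855],[.6732,-.057,.2082],[.574,-.027,-.819]),
([-.2107,.0845,1.8529],[.5867,-.0529,.3374],[.581,-.028,-.813]),
([-.2519,-.2205,2.1959],[.4501,-.0501,.3265],[.643,-.097,-.76]),
([-.3308,-.2433,2.2379],[.4498,-.0504,.3303],[.707,-.032,-.707]),
([-.2893,.1547,2.3703],[.4827,-.0408,.1776],[.716,-.005,-.698])]
rows=[];y=[]
for q,p,z in D:
    c,s=np.cos(q[0]),np.sin(q[0]);ra=np.array([c,s,0]);la=np.array([-s,c,0]);k=np.array([0,0,1.])
    s1,c1,s2,c2=np.sin(q[1]),np.cos(q[1]),np.sin(q[1]+q[2]),np.cos(q[1]+q[2])
    rows.append(np.c_[ra*s1+k*c1,ra*s2+k*c2,k,la,z]);y.append(p)
A=np.vstack(rows);y=np.hstack(y);P,*_=np.linalg.lstsq(A,y,rcond=None)
from scipy.optimize import brentq
def ik(p,z):
    a,bb,h,d,L=P;w=np.array(p)-L*np.array(z);r=np.hypot(*w[:2]);rr=np.sqrt(r*r-d*d)
    q1=np.arctan2(w[1],w[0])-np.arctan2(d,rr);hh=w[2]-h;D2=rr**2+hh**2
    q3=np.arccos((D2-a*a-bb*bb)/(2*a*bb));q2=np.arctan2(rr,hh)-np.arctan2(bb*np.sin(q3),a+bb*np.cos(q3))
    f=np.array([np.cos(q1)*np.sin(q2+q3),np.sin(q1)*np.sin(q2+q3),np.cos(q2+q3)])
    return np.array([q1,q2,q3,np.arccos(np.dot(f,z))])
E
python3 - <<'E'
from kin import *
print('a b h d L',P,'res',(A@P-y).reshape(-1,3).std(0))
for t in(20,25,30,35,45,60,65,70,75):
    b=np.radians(t);z=np.cos(b)*xv-np.sin(b)*zv
    print(t,*[ik(hx-k*z-e*xv,z).round(2) for k,e in((.1,0),(0,0),(0,.09))])
E
```

```text
a b h d L [0.47   0.4245 0.2241 0.0483 0.2481] res [0.0055 0.0022 0.0035]
20 [-0.39  0.6   2.65  1.32] [-0.29  0.71  2.41  1.2 ] [-0.39  0.75  2.62  1.44]
25 [-0.38  0.48  2.63  1.1 ] [-0.28  0.65  2.4   1.05] [-0.38  0.66  2.61  1.26]
30 [-0.36  0.37  2.59  0.88] [-0.28  0.6   2.38  0.89] [-0.36  0.58  2.6   1.08]
35 [-0.34  0.29  2.54  0.67] [-0.27  0.55  2.35  0.73] [-0.35  0.5   2.57  0.9 ]
45 [-0.3   0.2   2.43  0.31] [-0.25  0.48  2.28  0.42] [-0.32  0.4   2.5   0.56]
60 [-0.25  0.19  2.21  0.25] [-0.23  0.45  2.14  0.1 ] [-0.28  0.33  2.37  0.13]
65 [-0.24  0.21  2.14  0.37] [-0.22  0.45  2.09  0.18] [-0.26  0.33  2.32  0.11]
70 [-0.23  0.24  2.06  0.5 ] [-0.21  0.47  2.04  0.3 ] [-0.25  0.34  2.26  0.21]
75 [-0.21  0.28  1.98  0.63] [-0.21  0.48  1.98  0.42] [-0.24  0.35  2.21  0.33]
```

```bash
cat >> h.py <<'E'
b=np.radians(40);zt=np.cos(b)*xv-np.sin(b)*zv;up=np.sin(b)*xv+np.cos(b)*zv
RH=np.c_[np.cross(-up,zt),-up,zt]
E
python3 -c "
from h import *
rel([.462,-.0508,.2],RH@Ro.from_rotvec([0,0,-np.pi/2]).as_matrix())
from kin import *
print(ik(hx-.1*zt,zt),ik(hx-.06*zt-.09*xv,zt),ik([.462,-.0508,.2],zt))"
```

```text
shift mm [ -9.5   3.6 -32. ] turn deg [-4.6   2.3  89.28]
[-0.3197  0.2333  2.4884  0.4787] [-0.3917  0.251   2.6408  0.6419] [-0.33    0.0209  2.4576  0.2867]
```

Call:
drive_tool(targets="36 -9 4 -32 0 0 0; 36 -9 4 -32 -4.6 2.3 89.3; 36 -9 4 -32 -4.6 2.3 89.3; 36 -9 4 -32 -4.6 2.3 89.3; 36 -9 4 -32 -4.6 2.3 89.3; 36 -9 4 -32 -4.6 2.3 89.3; 36 -9 4 -32 -4.6 2.3 89.3; 36 -9 4 -32 -4.6 2.3 89.3; 36 -9 4 -32 -4.6 2.3 89.3; 36 -9 4 -32 -4.6 2.3 89.3")

```text
t: 11.0
tcp_pos: [0.4617, -0.0496, 0.2033]
ee_rot: [[0.637, 0.113, 0.763], [0.198, -0.98, -0.02], [0.745, 0.163, -0.646]]
ft_force: [-0.7, -0.2, 0.3]
finger_gap: 0.0359
gripper_force: 0.0
```

```bash
python3 -c "
from h import *
st();rel(hx-.1*zt,RH)"
```

```text
t 11.0 tcp [ 0.4617 -0.0496  0.2033] F tool [-0.2  0.1 -0.7] M tool [ 0.1  -0.39 -0.02] ang 0.236 gap 0.0359420508806847 q [-0.3425  0.0622  2.4301  2.2372  0.3069 -1.1143]
shift mm [-45.   -8.3  52.9] turn deg [ -0.57   0.85 103.08]
```

Call:
drive_tool(targets="36 0 0 0 -0.5 0.8 103; 36 0 0 0 -0.5 0.8 103; 36 0 0 0 -0.5 0.8 103; 36 -45 -8 53 -0.5 0.8 103; 36 -45 -8 53 -0.5 0.8 103; 36 -45 -8 53 -0.5 0.8 103; 36 -45 -8 53 -0.5 0.8 103; 36 -45 -8 53 -0.5 0.8 103; 36 -45 -8 53 -0.5 0.8 103; 36 -45 -8 53 -0.5 0.8 103")

```text
t: 12.0
tcp_pos: [0.4729, -0.0516, 0.1343]
ee_rot: [[0.18, -0.615, 0.767], [-0.95, -0.31, -0.025], [0.254, -0.725, -0.641]]
ft_force: [-0.2, -1.4, -0.1]
finger_gap: 0.0361
gripper_force: 0.0
```

```bash
python3 -c "
from h import *
st();rel(hx-.1*zt,RH)"
```

```text
t 12.0 tcp [ 0.4729 -0.0516  0.1343] F tool [ 1.3  0.7 -0.1] M tool [-0.25 -0.17  0.14] ang -1.235 gap 0.03605495663312716 q [-0.3321  0.309   2.4529  2.6704  0.5215 -0.116 ]
shift mm [-0.3  0.2 -0.3] turn deg [-0.24  0.51 19.76]
```

Call:
drive_tool(targets="36 0 0 0 -0.2 0.5 19.8; 36 0 0 0 -0.2 0.5 19.8; 36 0 0 0 -0.2 0.5 19.8; 36 0 0 20 -0.2 0.5 19.8; 36 0 0 50 -0.2 0.5 19.8; 36 0 0 65 -0.2 0.5 19.8; 36 0 0 65 -0.2 0.5 19.8")

```text
t: 12.7
tcp_pos: [0.5236, -0.0534, 0.0918]
ee_rot: [[-0.041, -0.642, 0.766], [-0.999, 0.023, -0.034], [0.004, -0.766, -0.642]]
ft_force: [0.2, 0.3, -0.1]
finger_gap: 0.0359
gripper_force: 0.0
```

```bash
python3 -c "
from h import *
st();rel(hx+.002*zt,RH)
s=bot.get_state();im=cams.read_camera('wrist');cv2.imwrite('pics/w5.png',im[:,:,::-1])
M=C['wrist']['mount'];R=np.array(s['ee_rot'])
for k in(-.05,0,.05):
    t=R.T@(hx+k*yv-s['tcp_pos']); c=M[:3,:3].T@(t-M[:3,3]); p=K(C['wrist'])@c; print(p[:2]/p[2],c)"
```

```text
t 12.7 tcp [ 0.5236 -0.0534  0.0918] F tool [-0.3 -0.1  0.2] M tool [-0.36 -0.07  0.07] ang -1.565 gap 0.03586396057154908 q [-0.279   0.49    2.3424  2.8085  0.5758  0.1249]
shift mm [ 0.3  0.4 35.6] turn deg [-0.03  0.04  0.34]
[315.9389 193.4665] [ 0.0013 -0.0264  0.182 ]
[315.3312 279.3111] [0.0011 0.022  0.1946]
[314.7976 354.6839] [0.0008 0.0704 0.2073]
```

View pics/w5.png

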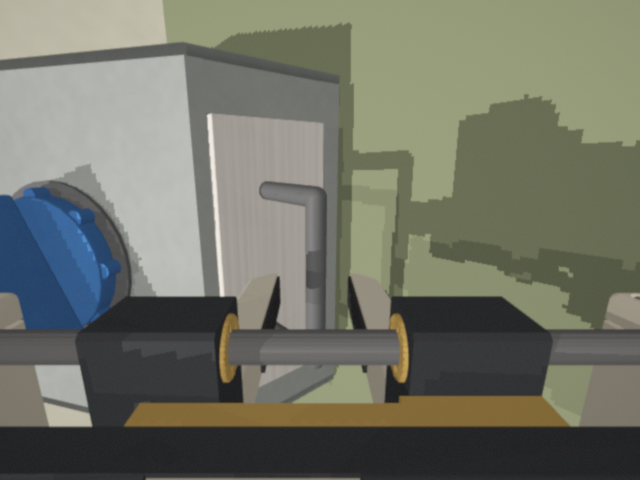

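The handle bar sits at column ~315, midway between the fingers, which matches the prediction. Approach and grip.

Call:
drive_tool(targets="36 0 0 18 0 0 0; 36 0 0 35 0 0 0; 36 0 0 35 0 0 0; 0 0 0 35 0 0 0; 0 0 0 35 0 0 0; 0 0 0 35 0 0 0; 0 0 0 35 0 0 0; 0 0 0 35 0 0 0; 0 0 0 35 0 0 0", newtons=40)

```text
t: 13.65
tcp_pos: [0.5483, -0.0553, 0.0697]
ee_rot: [[-0.043, -0.643, 0.765], [-0.999, 0.022, -0.037], [0.007, -0.765, -0.643]]
ft_force: [-7.0, -0.9, 0.5]
finger_gap: 0.0107
gripper_force: 40.0
```

```bash
python3 -c "
from h import *
st();s=bot.get_state();print(s['ft_force']);rel(np.array(s['tcp_pos'])-.1*xv,np.array(s['ee_rot']))"
```

```text
t 13.65 tcp [ 0.5483 -0.0553  0.0697] F tool [ 1.2  4.1 -5.6] M tool [-1.11  0.19  0.09] ang -1.564 gap 0.010703869057341848 q [-0.2624  0.5711  2.2819  2.8464  0.5921  0.099 ]
[-6.9681 -0.8924  0.469 ]
shift mm [ -0.3  64.3 -76.5] turn deg [0. 0. 0.]
```

Call:
drive_tool(targets="0 0 6 -8 0 0 0; 0 0 13 -16 0 0 0; 0 0 20 -24 0 0 0; 0 0 27 -32 0 0 0; 0 0 34 -40 0 0 0; 0 0 41 -48 0 0 0; 0 0 47 -56 0 0 0; 0 0 53 -64 0 0 0; 0 0 58 -69 0 0 0; 0 0 59 -70 0 0 0")

```text
t: 14.65
tcp_pos: [0.4578, -0.0517, 0.0703]
ee_rot: [[-0.042, -0.64, 0.767], [-0.999, 0.021, -0.037], [0.008, -0.768, -0.64]]
ft_force: [8.6, 0.9, -15.4]
finger_gap: 0.0111
gripper_force: 40.0
```

```bash
python3 -c "
from h import *
st();s=bot.get_state();print(s['ft_force'])"
```

```text
t 14.65 tcp [ 0.4578 -0.0517  0.0703] F tool [-1.4  6.3 16.4] M tool [-1.48 -0.22  0.28] ang -1.564 gap 0.011067072150678961 q [-0.34    0.5394  2.494   2.82    0.7725  0.0346]
[  8.6075   0.921  -15.3535]
```

Call:
drive_tool(targets="0 0 2 -1 0 0 0; 0 0 3.7 -2.1 0 0 0; 0 0 3.7 -2.1 0 0 0; 0 0 3.7 -2.1 0 0 0")

```text
t: 15.05
tcp_pos: [0.4576, -0.0516, 0.0704]
ee_rot: [[-0.039, -0.634, 0.772], [-0.999, 0.018, -0.036], [0.009, -0.773, -0.635]]
ft_force: [23.3, 5.5, -18.3]
finger_gap: 0.0107
gripper_force: 40.0
```

Call:
drive_tool(targets="0 0 -3.7 2.1 0 0 0; 40 0 -3.7 2.1 0 0 0; 40 0 -3.7 2.1 0 0 0; 40 0 -3.7 2.1 0 0 0; 40 0 -3.7 2.1 0 0 0; 40 0 -3.7 2.1 0 0 0")

```text
t: 15.65
tcp_pos: [0.4583, -0.0517, 0.0703]
ee_rot: [[-0.042, -0.64, 0.767], [-0.999, 0.021, -0.037], [0.008, -0.768, -0.641]]
ft_force: [-0.3, 0.9, 0.4]
finger_gap: 0.0394
gripper_force: 0.0
```

```bash
python3 -c "
from kin import *
st();print(bot.get_state()['ft_force'])
p=np.array(bot.get_state()['tcp_pos'])
for k,u in((.02,0),(.035,0),(.045,.05),(.045,.1)):print(ik(p-k*zt+u*zv,zt))"
```

```text
t 15.65 tcp [ 0.4583 -0.0517  0.0703] F tool [-0.8 -0.1 -0.5] M tool [-0.31 -0.05  0.08] ang -1.564 gap 0.03940790864160942 q [-0.3393  0.5395  2.4926  2.8204  0.7711  0.0348]
[-0.2696  0.8589  0.3608]
[-0.3549  0.3827  2.5774  0.7014]
[-0.3694  0.3352  2.6026  0.6818]
[-0.3799  0.1053  2.5897  0.4684]
[-0.3799 -0.0607  2.5393  0.3112]
```

Call:
drive_tool(targets="40 0 0 -10 0 0 0; 40 0 0 -20 0 0 0; 40 0 0 -30 0 0 0; 40 0 0 -36 0 0 0; 40 0 0 -36 0 0 0; 40 0 -12 -50 0 0 0; 40 0 -25 -60 0 0 0; 40 0 -38 -72 0 0 0; 40 0 -38 -72 0 0 0; 40 0 -38 -72 0 0 0")

```text
t: 16.65
tcp_pos: [0.4277, -0.0498, 0.1455]
ee_rot: [[-0.042, -0.64, 0.767], [-0.999, 0.021, -0.038], [0.008, -0.768, -0.64]]
ft_force: [-0.3, 0.6, 0.0]
finger_gap: 0.0399
gripper_force: 0.0
```

```bash
python3 -c "
from h import *
st()
im=cams.read_camera('wrist');jm=cams.read_camera('top');cv2.imwrite('pics/f.png',np.hstack([cv2.resize(im,(400,300)),cv2.resize(jm,(400,300))])[:,:,::-1])"
```

```text
t 16.65 tcp [ 0.4277 -0.0498  0.1455] F tool [-0.6  0.2 -0.2] M tool [-0.29 -0.08  0.13] ang -1.563 gap 0.039881357910027525 q [-0.3765  0.2158  2.5516  2.6328  0.5322  0.2233]
```

View pics/f.png

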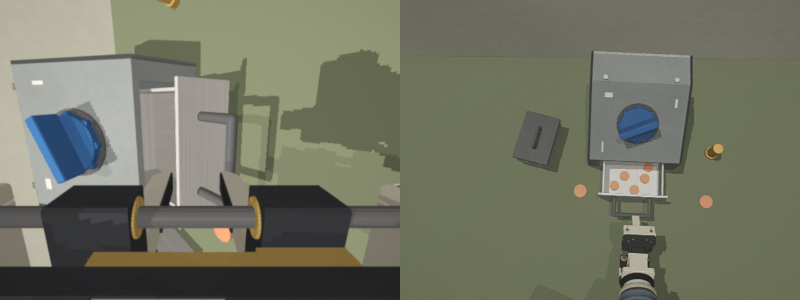

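The coin box is drawn out to its end at (633,185), the ring is undone at (637,124), the gripper is clear, and the cylinder, tokens and spare box haven't moved. Handing in.

```bash
python3 -c "
from bench import bot
print(bot.job_done())"
```

```text
the job is handed in; nothing more can be done
None
```

The ring gave clockwise (negative about its axis) and was turned to its end stop, then the coin box was drawn out about 90 mm to its stop and let go; in the last picture the cylinder, tokens and spare box were where they started. I handed the job in at about 17 s, and the hand-in gave no verdict.

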